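File the top edge of an angle blank on a spring stand

TASK

With the fingers, push the aluminium angle blank on the spring filing stand home against its stop; then take the block file from its tray and draw three full-length strokes across the blank's top edge, file flat, square and centred on the edge, pushing forward towards the stop only and lifting it clear on each return. Press lightly, so that the table sinks a little on every stroke but never bottoms out, and do not drag the blank off its stop. Finally lay the file back flat in its tray, let go, and leave the other things on the bench where they stand.

Things in the scene. Friction and masses are not known exactly. Their poses are not given: they have to be found in the camera images.
- edge (a point): Middle of the top edge of the L-shaped aluminium angle blank: upright leg 28 mm wide (y), 6 mm thick (x), 52 mm tall, edge 86 mm above the bench; foot 6 mm thick, reaching 47 mm behind (-x) the leg. z up; +x is forward, across the edge to the stop. In a full stroke the middle of the file goes from 35 mm or more short of this point (-x) to 35 mm or more beyond it (+x), on the edge all the way.
- stand: Spring filing stand, fixed: dark steel base 150 x 84 mm, origin under its middle, x forward (as for edge), z up. It carries the sprung aluminium table (128 x 66 mm, top at 34 mm) with two low rails (10 mm high) for the blank's foot and, at its +x end, the stop: a dark steel block 52 mm wide, 18 mm thick, its top 20 mm below the blank's edge.
- blank (a joint): Sliding of the blank along its rails, in m: 0 = home, leg against the stop; grows as the blank comes away from the stop (-x of edge), at most 0.028. 0.7 N of friction; nothing clamps it, so a file dragged back over it pulls it off the stop.
- table (a joint): Sinking of the sprung table that carries stop and blank, in m: 0 = unloaded, at its upper limit; 0.012 = bottomed out (over 0.010 counts as bottomed). It starts to sink at 2 to 3 N, then takes 0.7 N per mm; the edge sinks with it. 3 to 7 mm is a good working pressure.
- file_grip (a point): Middle of the block file's upright wooden grip fin, 66 mm long (x), 18 mm wide (y), 42 mm tall, its top 19 mm above this point. Under it a holder 94 x 24 x 6 mm and the dark flat steel file 130 mm long (x), 40 mm wide, 6 mm thick; the filing face is the underside, 34 mm below this point. x along the file (either end may lead), z up. 0.22 kg. It starts face down in the tray.
- file: The same block file (130 x 40 x 53 mm); origin in the middle of the filing face underneath, axes as for file_grip.
- tray_floor (a point): Middle of the inner floor (5 mm above the bench) of the file's tray: black, open, inside 150 x 58 mm, rim 5 mm above its floor; x along its length, z up. A file lying in it has file_grip 34 mm above this point.
- power_head: Bystander, loose: black round sensor head on a foot, 24 x 60 x 80 mm, origin under its middle.
- lens_tube: Bystander, loose: black upright tube, 30 mm diameter, 45 mm tall, origin under its middle.
- lens_case: Bystander, loose: round white flat case, 57 mm diameter, 20 mm tall, origin under its middle.
Things that resemble listed ones, but are neither listed nor needed, are in the scene too. What is shaped like the file but pink, purple or turquoise is not meant.

How it is judged:
By the outcome, as a careful person would: the job done as asked, in the order asked, and still so for the second after the job is handed in, with the robot touching nothing.
It also fails if it takes over 72 s, if anything falls off the work surface, if the arm or the gripper's body presses on something with over 40 N, if the wrist force passes 120 N, or if a joint passes its speed limit or range.

ROBOT

A 6-joint arm with a two-finger parallel gripper is mounted at the origin on a cart in front of the work surface, level with it; the furniture and walls round the work are solid. World frame = base frame: x ahead of the robot, y to its left, z up, the work surface at z = 0. Lengths are in m, angles in degrees, forces in N, time in s.
With the tool pointing down it reaches from about 0.3 to 0.95 m from the base axis. Payload 3.1 kg.
Tool frame: the origin (TCP) lies at the very end of the fingers, on their centre line; the grasp point (between the pads) lies 19 mm behind it (manip.hold_point_z is the distance from the TCP to the grasp point, in m); z points along the fingers, x is the direction in which the jaws open and shut, and the axes are right-handed (so a half turn about z gives the same grasp; the last joint's range is limited). The gripper opens to 85 mm and grips with 20 to 120 N. Pads are 22 mm wide; open, the fingers measure 114 mm over their backs; the gripper's body (76 mm by 85 mm) begins 54 mm behind the grasp point. The pads swing forward as they close: fully open they stand 13 mm farther back than shut.
Start: joints at [68.027, 17.653, 93.61, -0, 68.738, -3.994], TCP at [0.193, 0.594, 0.211] pointing down, gripper open.
Joint ranges: [-175.34, 175.34], [-45.06, 112.39], [2.9, 150.54], [-68.45, 248.45], [3.09, 151.38], [-168.51, 168.51]. Speed limits (degrees/s): [159.86, 159.86, 180, 180, 180, 180].

INTERFACE

Orientations are given as [roll, pitch, yaw] about the fixed x, y, z axes, in that order (R = Rz(yaw) Ry(pitch) Rx(roll)).
In Python, from cell import manip gives the robot as it stands.
- The arm moves only by the tool play_rows, never from a script. Its argument "steps" is one flat list of numbers, 4 for each row, row after row: the shift along the tool's x, y, z in mm, then the turn about the tool's z in degrees. In form: [x, y, z, roll, x, y, z, roll, ...]. A call has 1 to 5 rows; each row is the pose to reach, as a shift and turn from the pose commanded when the call began, along the tool's axes at that moment; what a row does not reach only later rows make up. A row lasts 1/10 s, in which the tool goes at most 50 mm and 8.59 degrees, less where a joint would pass 70% of its speed; a pose out of reach is approached as far as the arm can. A call with a gripper value outside its range is refused whole. "fingers" is the closure, from 0 (fully open) to 1 (shut), set as the call begins (left out, the last holds). The fingers move at their own pace and stop on an object; "grip_force" is the grip in N (left out, the last holds). Time passes only in rows, so rows that repeat a pose let the fingers close. It gives the time, the measured TCP pose, the force and the opening at its end, in the units of the state.
- manip.state(): the state, without advancing time (a new reading comes with each control period).
- manip.get_image(name): name is "scene" or "top" or "wrist"; returns (picture, depth): 400x640x3 uint8, blue, green, red; 400x640 float32, m along the optical axis (not along the pixel's ray), 0 where there is no reading.
- manip.camera_model(name): a dict with "fx", "fy", "cx", "cy" (pixels), "rvec" (rotation vector, rad) and "tvec" (3), from world to camera coordinates, as OpenCV has them; the wrist camera has in their place "T_tool_cam" (4x4, takes a point from camera to tool coordinates, whose origin is the TCP and whose axes are the tool frame's). Camera axes: x right, y down, z forward; pixel columns grow to the right and rows downward; lengths in m; the calibration is good to about 2 mm. A picture is of the moment at which its call begins: read the wrist's pose just before it. camera_model takes no time and is no camera call.
- manip.close_job(): hands the job in, once; it reports no verdict.
The state is a dict: "t": time; "joint_positions": joint angles; "joint_velocities": joint speeds; "joint_efforts": joint torques, N m; "tcp_pos": TCP position; "eef_rot": TCP orientation; "force": force on the tool from outside, world axes, zero at the start; "moment": the same for the moment, N m; "grip_width": finger opening in m.
Only numpy, scipy, OpenCV 4.12 (cv2) and the standard library are available. Lean on these libraries where they do the work, as an engineer would, in place of code of your own. Each camera call takes 0.05 s, during which the arm holds its last target.

## Working session

There is one attempt and no reset: what is moved stays moved. The work goes in short steps, Python scripts to look and compute and a tool call to move; the robot and the scene stay as the last step left them, time stands still between calls to the robot, and variables do not carry over. Pictures are saved under pics/ and viewed, and the job is handed in when it is done.

Besides the shell and the picture viewer there is one more tool, called after "Call:" as name(argument=value, ...) on one line, values as JSON. play_rows: Moves the arm, as the interface text tells. Its arguments: {"type":"object","properties":{"steps":{"type":"array"},"fingers":{"type":"number"},"grip_force":{"type":"number"}},"required":["steps"]}

```bash
ls; mkdir -p pics; python3 - <<'E'
from cell import manip
import cv2,numpy as np
print(manip.state())
for n in ["scene","top","wrist"]:
    im,d=manip.get_image(n); cv2.imwrite(f"pics/{n}0.png",im); np.save(f"pics/{n}0.npy",d)
    print(n,manip.camera_model(n))
E
```

```text
pics
{'t': 0.0, 'joint_positions': array([ 6.80279753e+01,  1.77064771e+01,  9.36908358e+01,  1.06482432e-03,
        6.87352331e+01, -3.99458831e+00]), 'joint_velocities': array([-0.07931317, -0.01997834,  0.02309168,  0.06286179,  0.01399194,
        0.08476139]), 'joint_efforts': array([ 9.04999324e-04, -4.15260530e+01, -2.76665407e+01,  7.74003342e-05,
        1.03600236e-02, -6.63122224e-08]), 'tcp_pos': array([0.1926067 , 0.59366723, 0.21001474]), 'eef_rot': array([-1.79989778e+02,  1.32154893e-01,  7.20221881e+01]), 'force': array([-0.03531673, -0.10580756,  0.14798297]), 'moment': array([0.00877562, 0.04523376, 0.00949168]), 'grip_width': 0.08514470710559975}
scene {'fx': 440.9310545083525, 'fy': 440.9310545083525, 'cx': 323.4833689124558, 'cy': 191.5775293961976, 'rvec': array([ 2.03400639, -0.5172302 ,  0.27443646]), 'tvec': array([-0.55560892,  0.09028027,  1.2419789 ])}
top {'fx': 495.0810196880099, 'fy': 495.0810196880099, 'cx': 317.73330771280786, 'cy': 199.70485231933682, 'rvec': array([ 2.11448262, -2.15327976,  0.18955663]), 'tvec': array([-0.19924709,  0.54177071,  1.32245689])}
wrist {'fx': 341.4875253491624, 'fy': 341.4875253491624, 'cx': 324.6900349719407, 'cy': 198.1636189481353, 'T_tool_cam': array([[ 9.99999614e-01,  7.01543280e-04, -5.29734065e-04,
         9.18226687e-04],
       [-5.36607762e-04,  9.64447810e-01,  2.64272840e-01,
        -6.60994637e-02],
       [ 6.96299694e-04, -2.64272454e-01,  9.64447814e-01,
        -1.62381228e-01],
       [ 0.00000000e+00,  0.00000000e+00,  0.00000000e+00,
         1.00000000e+00]])}
```

View pics/scene0.png

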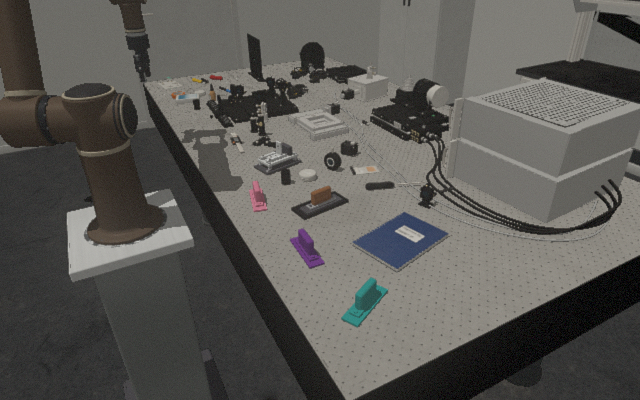

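View pics/top0.png

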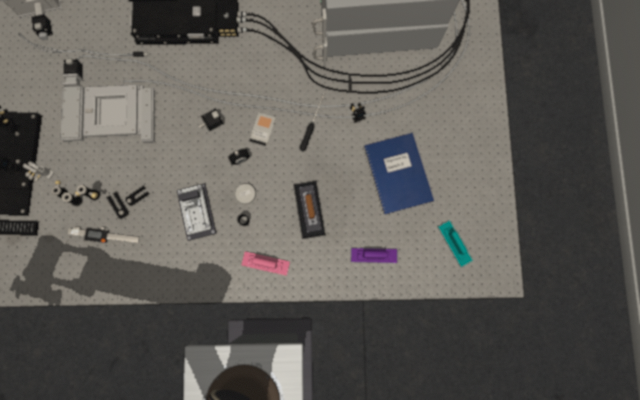

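View pics/wrist0.png

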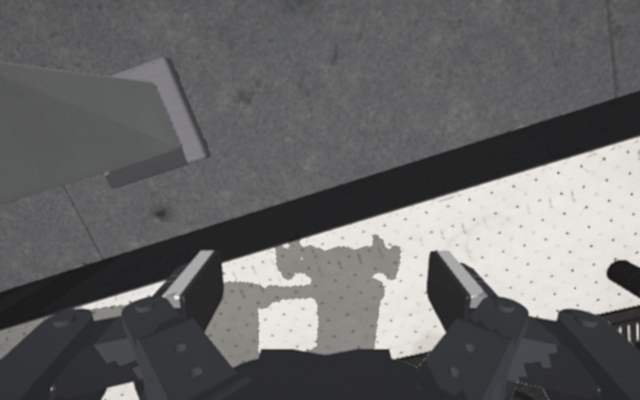

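The scene and top views show the stand at top (197,211), the tray with the brown-gripped file at (310,209), the white case at (245,193), the tube at (243,218), and the decoy files in pink, purple and turquoise. I'll zoom in on the stand and tray.

```bash
python3 - <<'E'
import cv2,numpy as np
im=cv2.imread("pics/top0.png")
a=cv2.resize(im[160:260,160:340],None,fx=4.4,fy=4.4,interpolation=cv2.INTER_CUBIC)
cv2.imwrite("pics/top0c.png",a)
im=cv2.imread("pics/scene0.png")
a=cv2.resize(im[125:225,235:355],None,fx=6,fy=6,interpolation=cv2.INTER_CUBIC)
cv2.imwrite("pics/scene0c.png",a)
E
cat > h.py <<'E'
import numpy as np,cv2
from cell import manip
from scipy.spatial.transform import Rotation as Ro
def cam(n,st=None):
    m=manip.camera_model(n);K=np.array([[m['fx'],0,m['cx']],[0,m['fy'],m['cy']],[0,0,1]])
    if n=='wrist':
        st=st or manip.state()
        T=np.eye(4);T[:3,:3]=Ro.from_euler('xyz',st['eef_rot'],degrees=True).as_matrix();T[:3,3]=st['tcp_pos']
        T=T@m['T_tool_cam'];return K,T[:3,:3],T[:3,3]
    R=cv2.Rodrigues(m['rvec'])[0];return K,R.T,-R.T@m['tvec']
def ray(c,uv,z):
    K,R,o=c;uv=np.atleast_2d(uv).astype(float)
    d=np.c_[(uv-K[:2,2])/[K[0,0],K[1,1]],np.ones(len(uv))]@R.T
    return o+d*((z-o[2])/d[:,2])[:,None]
def pts(c,D):
    K,R,o=c;v,u=np.mgrid[:D.shape[0],:D.shape[1]]
    d=np.stack([(u-K[0,2])/K[0,0]*D,(v-K[1,2])/K[1,1]*D,D],-1)
    return d@R.T+o
E
python3 - <<'E'
from h import *
c=cam('top');D=np.load('pics/top0.npy');P=pts(c,D)
for n,uv in dict(stand=(197,211),file=(310,205),case=(245,193),tube=(243,218),bench=(270,230)).items(): print(n,P[uv[1],uv[0]],ray(c,uv,0.0))
E
```

```text
stand [0.51347604 0.12543638 0.04036788] [[0.51971707 0.13511631 0.        ]]
file [ 0.52065102 -0.18760588  0.06520152] [[ 0.53127091 -0.18701214  0.        ]]
case [ 0.56535331 -0.00426322  0.02163165] [[ 0.56946835 -0.00118761  0.        ]]
tube [0.49717296 0.00394198 0.00050253] [[0.49724256 0.0040153  0.        ]]
bench [ 0.46119638 -0.07295111  0.00347339] [[ 0.46158879 -0.07263498  0.        ]]
```

View pics/top0c.png

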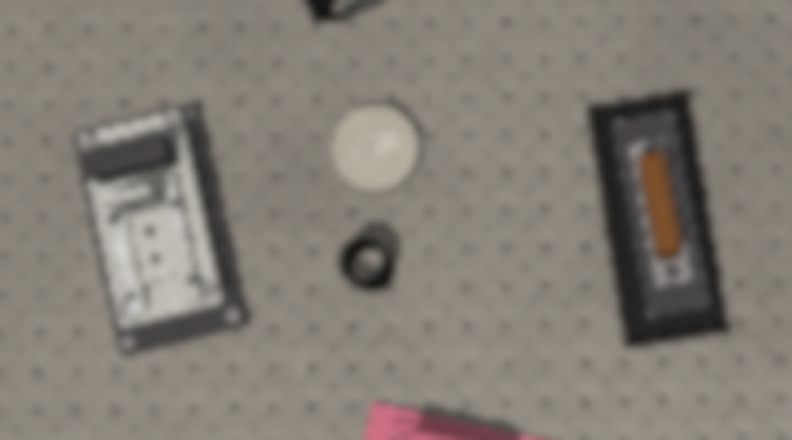

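View pics/scene0c.png

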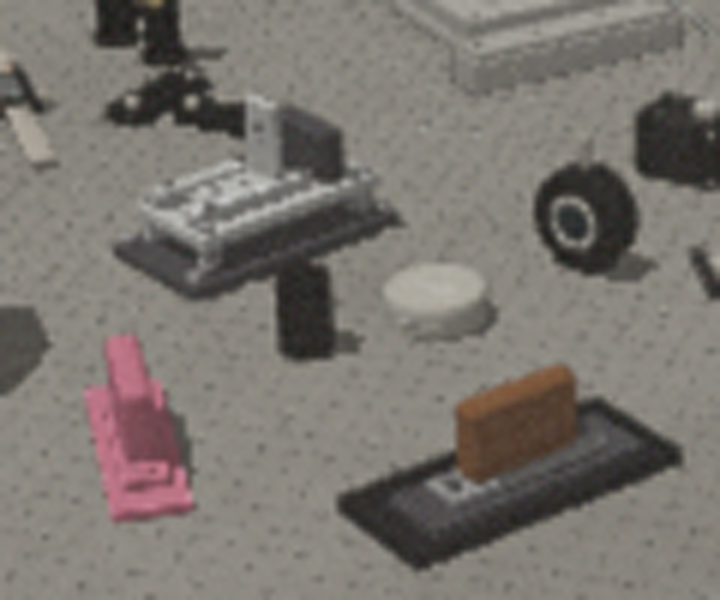

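```bash
cat >> h.py <<'E'
def plan(xyz,yaw,st=None):
    st=st or manip.state()
    R=Ro.from_euler('xyz',st['eef_rot'],degrees=True)
    d=R.inv().apply(np.array(xyz)-st['tcp_pos'])*1000
    a=-(yaw-st['eef_rot'][2]);a=(a+180)%360-180
    print('t',round(st['t'],2),'tcp',st['tcp_pos'].round(4),st['eef_rot'].round(2),'F',st['force'].round(2),'w',round(st['grip_width'],4))
    print('shift mm',d.round(1),'roll',round(a,2))
E
python3 -c "
from h import *
plan([.45,0,.25],103)"
```

```text
t 0.15 tcp [0.1927 0.5938 0.2103] [-1.7999e+02  1.1000e-01  7.2020e+01] F [ 0.03 -0.51 -1.19] w 0.0853
shift mm [-485.5  428.   -38.9] roll -30.98
```

Call:
play_rows(steps=[-32,28,-3,0,-64,56,-6,0,-97,86,-9,0,-130,115,-12,0,-162,143,-14,0])

```text
t: 0.65
tcp_pos: [0.2793, 0.3945, 0.2251]
eef_rot: [180.0, 0.0, 72.0]
force: [0.4, 0.2, -0.1]
grip_width: 0.0851
```

Call:
play_rows(steps=[-32,28,-3,0,-64,56,-6,0,-97,86,-9,0,-130,115,-12,0,-162,143,-14,0])

```text
t: 1.15
tcp_pos: [0.3653, 0.1963, 0.2395]
eef_rot: [180.0, -0.0, 72.0]
force: [0.7, -0.4, -0.5]
grip_width: 0.0852
```

Call:
play_rows(steps=[-32,28,-3,-6,-64,56,-5,-12,-97,86,-8,-18,-130,115,-10,-25,-161,142,-11,-31])

```text
t: 1.65
tcp_pos: [0.4508, -0.0009, 0.2505]
eef_rot: [180.0, 0.0, 103.2]
force: [0.5, 0.1, 0.5]
grip_width: 0.0855
```

Call:
play_rows(steps=[0,0,0,0,0,0,0,0,0,0,0,0])

```text
t: 1.95
tcp_pos: [0.4496, 0.0019, 0.2498]
eef_rot: [-179.9, -0.1, 103.0]
force: [-0.0, 1.1, 0.2]
grip_width: 0.0853
```

```bash
python3 - <<'E'
from h import *
plan([.45,0,.25],103)
st=manip.state();im,d=manip.get_image('wrist');cv2.imwrite('pics/w1.png',im);np.save('pics/w1.npy',d);np.save('pics/w1s.npy',st,allow_pickle=True)
E
```

```text
t 1.95 tcp [0.4496 0.0019 0.2498] [-1.7994e+02 -6.0000e-02  1.0301e+02] F [-0.02  1.07  0.22] w 0.0853
shift mm [-1.9 -0.  -0.2] roll 0.01
```

View pics/w1.png

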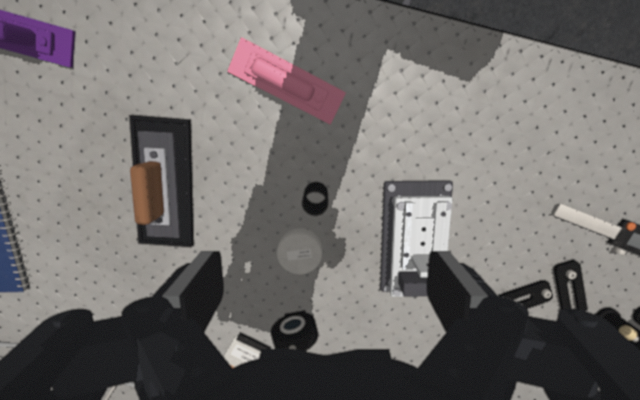

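The wrist view shows the tray at (162,180) and the stand at (420,240), with the right finger hiding the stop. I'll move over the stand.

Call:
play_rows(steps=[30,25,0,0,60,52,0,0,90,78,0,0,111,97,0,0,111,97,0,0])

```text
t: 2.5
tcp_pos: [0.5203, 0.1355, 0.2502]
eef_rot: [179.9, -0.1, 103.3]
force: [0.0, 0.2, -0.6]
grip_width: 0.0854
```

Call:
play_rows(steps=[0,0,0,0,0,0,0,0])

```text
t: 2.7
tcp_pos: [0.5188, 0.1312, 0.25]
eef_rot: [-179.9, 0.0, 103.1]
force: [0.7, 0.4, 0.1]
grip_width: 0.0852
```

```bash
python3 - <<'E'
from h import *
st=manip.state();im,d=manip.get_image('wrist');cv2.imwrite('pics/w2.png',im);np.save('pics/w2.npy',d);np.save('pics/w2s.npy',st,allow_pickle=True)
plan([.52,.13,.25],103,st)
a=cv2.resize(im[80:280,200:440],None,fx=3,fy=3,interpolation=cv2.INTER_CUBIC)
cv2.imwrite("pics/w2c.png",a)
E
```

```text
t 2.7 tcp [0.5188 0.1312 0.25  ] [-1.7994e+02  2.0000e-02  1.0307e+02] F [0.68 0.39 0.12] w 0.0852
shift mm [-1.4  0.9  0. ] roll 0.07
```

View pics/w2c.png

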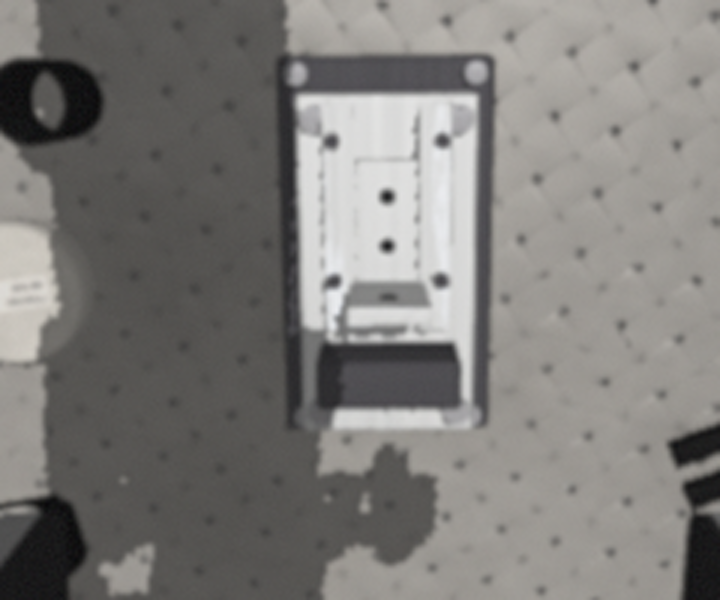

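```bash
python3 - <<'E'
from h import *
st=np.load('pics/w2s.npy',allow_pickle=True).item()
c=cam('wrist',st);D=np.load('pics/w2.npy');P=pts(c,D)
im=cv2.imread('pics/w2.png')
reg=np.zeros(D.shape,bool);reg[90:230,280:375]=1
def rep(n,lo,hi):
    m=reg&(P[...,2]>lo)&(P[...,2]<hi);q=P[m][:,:2].astype(np.float32)
    r=cv2.minAreaRect(q*1000); v,u=np.where(m)
    print(n,m.sum(),np.round(r[0],1),np.round(r[1],1),round(r[2],1),'z',np.median(P[m][:,2]).round(4),'uv',u.min(),u.max(),v.min(),v.max())
rep('edge',.081,.092);rep('stop',.061,.071);rep('table',.030,.037);rep('rails+foot',.038,.048)
for v in range(150,225,3):
    print(v,P[v,329].round(4),im[v,329])
print('base corners',[ray(c,(200+u/3,80+v/3),.008)[0].round(4) for u,v in[(281,57),(493,57),(488,428),(288,428)]])
E
```

```text
edge 200 [527.8 137.8] [ 6.3 27.6] 12.8 z 0.0856 uv 315 343 182 188
stop 880 [545.2 142.1] [42.1 51.4] 13.4 z 0.0657 uv 305 353 178 216
table 2492 [522.4 136.5] [128.1  66.1] 13.6 z 0.0339 uv 298 358 111 223
rails+foot 2596 [521.4 136.2] [120.2  61.1] 13.3 z 0.0432 uv 300 357 114 221
150 [0.5    0.1318 0.0381] [220 221 221]
153 [0.5031 0.1325 0.039 ] [219 220 219]
156 [0.5063 0.1333 0.0389] [219 220 220]
159 [0.5094 0.134  0.0399] [163 163 163]
162 [0.5125 0.1347 0.0405] [43 42 43]
165 [0.516  0.1355 0.0389] [208 208 208]
168 [0.519  0.1363 0.0401] [217 217 217]
171 [0.5224 0.137  0.0398] [218 218 218]
174 [0.5251 0.1377 0.0427] [151 152 152]
177 [0.5253 0.1375 0.0582] [113 113 114]
180 [0.5252 0.1373 0.0738] [109 110 111]
183 [0.5257 0.1373 0.0857] [213 214 214]
186 [0.5286 0.138  0.0856] [212 214 213]
189 [0.5437 0.1422 0.0338] [126 128 127]
192 [0.5473 0.143  0.0331] [155 156 156]
195 [0.549  0.1433 0.0404] [59 57 57]
198 [0.5486 0.1431 0.0546] [54 51 52]
201 [0.5492 0.1431 0.0648] [77 73 74]
204 [0.5518 0.1437 0.0668] [83 80 81]
207 [0.5551 0.1445 0.0667] [82 78 79]
210 [0.5586 0.1453 0.0657] [80 77 77]
213 [0.5617 0.146  0.0662] [79 74 77]
216 [0.565  0.1468 0.0661] [146 146 146]
219 [0.579  0.1505 0.0335] [206 208 207]
222 [0.5826 0.1514 0.0332] [188 189 190]
base corners [array([0.4564, 0.0805, 0.008 ]), array([0.4382, 0.1588, 0.008 ]), array([0.5824, 0.1949, 0.008 ]), array([0.6014, 0.1136, 0.008 ])]
```

The edge is at (0.528, 0.138, 0.086) and the stand's yaw is about 13.4°. The gap from leg to stop is about 19 mm. I'll shut the fingers, come down behind the leg and push.

```bash
python3 -c "
from h import *
plan([.4889,.1285,.060],103.4)"
```

```text
t 2.75 tcp [0.5189 0.1308 0.2501] [-1.7996e+02  1.0000e-02  1.0303e+02] F [-1.22  0.21 -0.23] w 0.0856
shift mm [  4.6 -29.6 190.1] roll -0.37
```

Call:
play_rows(steps=[4,-15,0,-0.4,4.6,-29.6,20,-0.4,4.6,-29.6,50,-0.4,4.6,-29.6,80,-0.4,4.6,-29.6,110,-0.4], fingers=1, grip_force=40)

```text
t: 3.25
tcp_pos: [0.4897, 0.1279, 0.1399]
eef_rot: [179.9, 0.0, 103.3]
force: [0.7, 0.2, 1.0]
grip_width: 0.0128
```

Call:
play_rows(steps=[0,0,0,0,0,0,0,0,0,0,0,0])

```text
t: 3.55
tcp_pos: [0.4915, 0.1288, 0.1423]
eef_rot: [179.8, 0.0, 103.4]
force: [0.2, 0.1, 0.3]
grip_width: 0.0
```

```bash
python3 - <<'E'
from h import *
st=manip.state();im,d=manip.get_image('wrist');cv2.imwrite('pics/w3.png',im)
plan([.4889,.1285,.060],103.4,st)
E
```

```text
t 3.55 tcp [0.4915 0.1288 0.1423] [1.7980e+02 2.0000e-02 1.0339e+02] F [0.2  0.1  0.28] w 0.0
shift mm [ 0.3 -2.9 82.3] roll -0.01
```

View pics/w3.png

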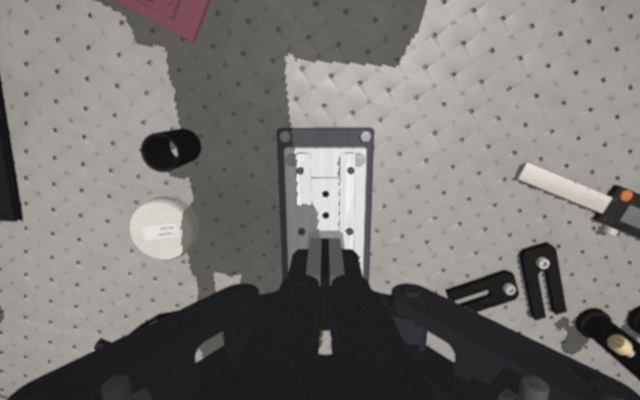

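The fingers are shut and centred behind the leg (about pixel (325,240)), clear of the rails. Descending.

Call:
play_rows(steps=[0,-3,30,0,0,-3,55,0,0,-3,75,0,0,-3,82,0,0,-3,82,0])

```text
t: 4.1
tcp_pos: [0.4872, 0.1282, 0.0585]
eef_rot: [-180.0, -0.0, 103.4]
force: [0.6, 0.8, 0.4]
grip_width: -0.0001
```

Call:
play_rows(steps=[0,5,0,0,0,10,0,0,0,15,0,0,0,20,0,0,0,23,0,0])

```text
t: 4.6
tcp_pos: [0.5105, 0.1337, 0.0588]
eef_rot: [179.9, 0.0, 103.4]
force: [0.2, -0.6, -0.2]
grip_width: -0.0
```

Call:
play_rows(steps=[0,4,0,0,0,8,0,0,0,12,0,0,0,15,0,0,0,18,0,0])

```text
t: 5.1
tcp_pos: [0.5269, 0.1377, 0.0581]
eef_rot: [-180.0, -0.0, 103.4]
force: [-1.4, -0.0, 0.5]
grip_width: -0.0001
```

Call:
play_rows(steps=[0,1,0,0,0,2,0,0,0,2,0,0])

```text
t: 5.4
tcp_pos: [0.529, 0.1382, 0.0582]
eef_rot: [180.0, -0.0, 103.4]
force: [-0.9, 0.2, -1.0]
grip_width: -0.0002
```

Call:
play_rows(steps=[0,1,0,0,0,2,0,0,0,2,0,0])

```text
t: 5.7
tcp_pos: [0.5308, 0.1386, 0.0582]
eef_rot: [-180.0, 0.0, 103.4]
force: [-1.1, -0.6, 0.1]
grip_width: -0.0004
```

Call:
play_rows(steps=[0,1,0,0,0,2,0,0,0,2,0,0])

```text
t: 6.0
tcp_pos: [0.5309, 0.1386, 0.0578]
eef_rot: [-179.7, -0.0, 103.4]
force: [-4.1, -1.4, 3.6]
grip_width: -0.0001
```

Call:
play_rows(steps=[0,0.5,0,0,0,1,0,0,0,1,0,0])

```text
t: 6.3
tcp_pos: [0.5309, 0.1386, 0.0575]
eef_rot: [-179.6, -0.0, 103.4]
force: [-6.3, -1.5, 2.9]
grip_width: -0.0001
```

The push force has risen to 6 N with no more travel, so the blank is home. Backing off and lifting.

Call:
play_rows(steps=[0,-5,0,0,0,-15,0,0,0,-18,-30,0,0,-18,-75,0,0,-18,-120,0])

```text
t: 6.8
tcp_pos: [0.5155, 0.135, 0.179]
eef_rot: [-180.0, -0.0, 103.4]
force: [0.6, 0.1, -0.4]
grip_width: 0.0002
```

Call:
play_rows(steps=[0,5,-40,0,0,10,-72,0,0,10,-72,0,0,10,-72,0], fingers=0)

```text
t: 7.2
tcp_pos: [0.5266, 0.1376, 0.2514]
eef_rot: [179.8, 0.0, 103.4]
force: [-0.5, -0.2, -0.8]
grip_width: 0.058
```

Call:
play_rows(steps=[0,0,0,0,0,0,0,0])

```text
t: 7.4
tcp_pos: [0.5245, 0.1372, 0.2482]
eef_rot: [-179.8, -0.0, 103.4]
force: [-0.3, 0.4, -0.9]
grip_width: 0.0849
```

```bash
cat > edge.py <<'E'
from h import *
import sys
def look(n,box):
    st=manip.state();im,d=manip.get_image('wrist');cv2.imwrite(f'pics/{n}.png',im);np.save(f'pics/{n}.npy',d)
    P=pts(cam('wrist',st),d);plan([.5461,.1422,.25],103.4,st)
    return st,im,d,P
def rep(P,n,lo,hi,xr,yr):
    m=(P[...,2]>lo)&(P[...,2]<hi)&(P[...,0]>xr[0])&(P[...,0]<xr[1])&(P[...,1]>yr[0])&(P[...,1]<yr[1]);q=P[m][:,:2].astype(np.float32)
    r=cv2.minAreaRect(q*1000);v,u=np.where(m)
    print(n,m.sum(),'c',np.round(r[0],1),'size',np.round(r[1],1),'ang',round(r[2],1),'z',np.median(P[m][:,2]).round(4),'uv',u.min(),u.max(),v.min(),v.max())
    return m
E
python3 - <<'E'
from edge import *
st,im,d,P=look('w4',0)
b=((.44,.62),(.06,.21))
rep(P,'edge',.080,.092,*b);rep(P,'stop',.0625,.069,*b);rep(P,'table',.030,.037,*b);rep(P,'rails',.0415,.047,*b)
a=cv2.resize(im[80:280,200:440],None,fx=3,fy=3,interpolation=cv2.INTER_CUBIC)
cv2.imwrite("pics/w4c.png",a)
E
```

```text
t 7.4 tcp [0.5245 0.1372 0.2482] [-1.7979e+02 -1.0000e-02  1.0342e+02] F [-0.26  0.35 -0.9 ] w 0.0849
shift mm [-0.1 22.2 -1.9] roll 0.02
edge 210 c [545.5 142.3] size [ 6.5 26.8] ang 13.3 z 0.0856 uv 311 338 193 200
stop 705 c [554.2 144.3] size [24.2 52. ] ang 13.7 z 0.0658 uv 300 349 189 211
table 2782 c [522.  136.4] size [127.2  66. ] ang 13.5 z 0.0338 uv 294 354 105 218
rails 1717 c [506.4 131.1] size [89.4 50.6] ang 15.0 z 0.0439 uv 301 347 108 192
```

View pics/w4c.png

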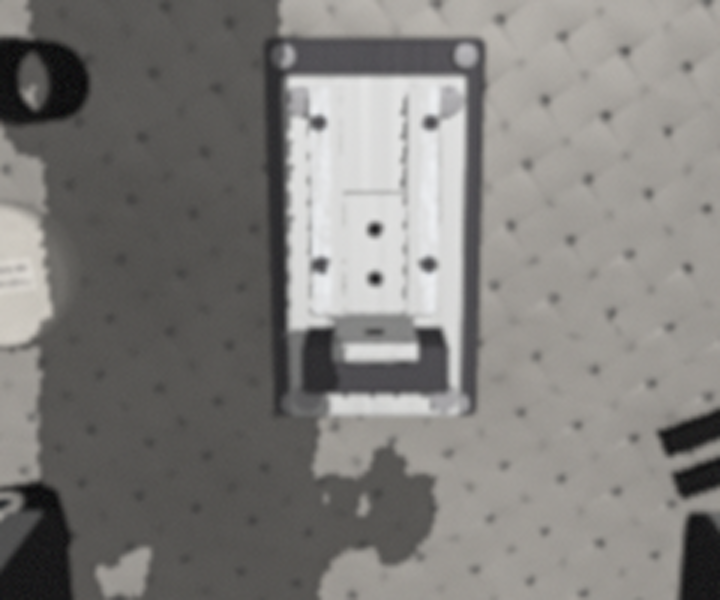

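The blank sits flush against the stop: light edge strip at crop (376,352) directly in front of the dark stop, edge at (0.5455, 0.1423, 0.0856). Next, the tray.

Call:
play_rows(steps=[-40,-11,0,0,-82,-23,0,0,-125,-36,0,0,-168,-48,0,0,-210,-60,0,0])

```text
t: 7.95
tcp_pos: [0.5154, -0.0822, 0.2491]
eef_rot: [-179.9, -0.0, 103.4]
force: [1.0, -0.1, 0.8]
grip_width: 0.0851
```

Call:
play_rows(steps=[-40,-11,0,2,-80,-22,0,4,-105,-30,0,5,-105,-30,0,5])

```text
t: 8.35
tcp_pos: [0.5106, -0.193, 0.249]
eef_rot: [-179.9, 0.0, 98.2]
force: [-0.4, 0.1, 0.4]
grip_width: 0.0855
```

Call:
play_rows(steps=[0,0,0,0,0,0,0,0])

```text
t: 8.55
tcp_pos: [0.5112, -0.1887, 0.2495]
eef_rot: [-179.9, -0.1, 98.5]
force: [0.1, 0.2, -0.4]
grip_width: 0.0856
```

```bash
python3 - <<'E'
from edge import *
st,im,d,P=look('w5',0)
np.save('pics/w5P.npy',P)
b=((.42,.62),(-.28,-.10))
rep(P,'fintop',.050,.065,*b);rep(P,'file+holder',.008,.020,*b);rep(P,'all',.007,.07,*b)
hsv=cv2.cvtColor(im,cv2.COLOR_BGR2HSV);m=cv2.inRange(hsv,(5,120,40),(20,255,255));v,u=np.where(m>0);print('brown',u.min(),u.max(),v.min(),v.max())
a=cv2.resize(im[80:280,200:440],None,fx=3,fy=3,interpolation=cv2.INTER_CUBIC)
cv2.imwrite("pics/w5c.png",a)
E
```

```text
t 8.55 tcp [ 0.5112 -0.1887  0.2495] [-1.7994e+02 -8.0000e-02  9.8470e+01] F [ 0.11  0.21 -0.37] w 0.0856
shift mm [ 3.222e+02  8.320e+01 -1.000e-01] roll -4.93
fintop 982 c [ 522.5 -186.7] size [64.7 18. ] ang 10.2 z 0.0573 uv 316 333 149 209
file+holder 4060 c [ 520.6 -184.3] size [160.1  68. ] ang 8.5 z 0.0106 uv 297 356 101 233
all 5189 c [ 520.6 -184.3] size [160.1  68.1] ang 8.5 z 0.011 uv 297 356 101 233
brown 317 331 148 207
```

View pics/w5c.png

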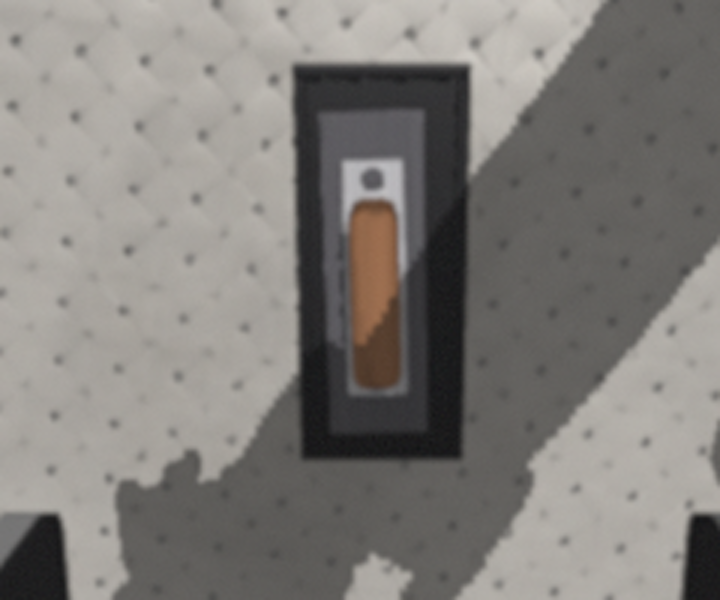

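The file lies in the tray with its brown fin at crop (375,293): centre (0.5225, -0.1867), yaw about 10°, top at 0.0573. The tray centre is (0.5206, -0.1843) with yaw 8.5°.

```bash
python3 - <<'E'
from edge import *
P=np.load('pics/w5P.npy')
m=(P[...,2]>.054)&(P[...,2]<.062)&(P[...,1]<-.1)&(P[...,1]>-.25)&(P[...,0]<.6)
q=P[m][:,:2];w,V=np.linalg.eigh(np.cov(q.T));print(q.mean(0),np.degrees(np.arctan2(V[1,1],V[0,1])))
im=cv2.imread('pics/w5.png')
plan([.5225,-.1867,.022],99.5)
E
```

```text
[ 0.52177979 -0.18678677] -170.2338634750527
t 8.6 tcp [ 0.5114 -0.1885  0.2497] [-1.7996e+02 -6.0000e-02  9.8500e+01] F [-0.92 -0.16 -1.21] w 0.0854
shift mm [-1.000e-01  1.150e+01  2.277e+02] roll -1.0
```

Call:
play_rows(steps=[0,5,35,-1.3,0,11,75,-1.3,0,11,115,-1.3,0,11,150,-1.3,0,11,170,-1.3])

```text
t: 9.1
tcp_pos: [0.5203, -0.1856, 0.0769]
eef_rot: [-179.8, -0.2, 99.9]
force: [-0.4, 0.4, -0.1]
grip_width: 0.0852
```

Call:
play_rows(steps=[0,0,0,0,0,0,0,0])

```text
t: 9.3
tcp_pos: [0.5228, -0.1873, 0.0805]
eef_rot: [-180.0, -0.0, 99.8]
force: [0.3, -1.1, 0.8]
grip_width: 0.0852
```

```bash
python3 - <<'E'
from edge import *
plan([.5225,-.1867,.022],99.8)
E
```

```text
t 9.3 tcp [ 0.5228 -0.1873  0.0805] [-1.7999e+02 -1.0000e-02  9.9810e+01] F [ 0.3  -1.11  0.75] w 0.0852
shift mm [ 0.6 -0.1 58.5] roll 0.01
```

Call:
play_rows(steps=[0.6,0,25,0,0.6,0,45,0,0.6,0,55,0,0.6,0,58.5,0,0.6,0,58.5,0])

```text
t: 9.8
tcp_pos: [0.5231, -0.1878, 0.0226]
eef_rot: [179.9, 0.0, 99.7]
force: [0.1, 0.2, 0.1]
grip_width: 0.0856
```

Call:
play_rows(steps=[0,0,0,0,0,0,0,0,0,0,0,0,0,0,0,0,0,0,0,0], fingers=1, grip_force=90)

```text
t: 10.3
tcp_pos: [0.5225, -0.1876, 0.0223]
eef_rot: [180.0, -0.0, 99.7]
force: [0.9, 0.4, 1.0]
grip_width: 0.0159
```

Call:
play_rows(steps=[0,0,0,0,0,0,0,0])

```text
t: 10.5
tcp_pos: [0.5226, -0.1876, 0.0223]
eef_rot: [180.0, 0.0, 99.7]
force: [-0.0, 0.3, 4.5]
grip_width: 0.0157
```

Gripped at 15.7 mm. The face is about 17.3 mm below the TCP. Lifting.

Call:
play_rows(steps=[0,0,-10,0,0,0,-30,0,0,0,-65,0,0,0,-100,0,0,0,-130,0])

```text
t: 11.0
tcp_pos: [0.5221, -0.1877, 0.1533]
eef_rot: [180.0, 0.0, 99.7]
force: [-1.2, 0.0, -1.6]
grip_width: 0.0154
```

Call:
play_rows(steps=[0,0,0,0,0,0,0,0])

```text
t: 11.2
tcp_pos: [0.5223, -0.1877, 0.152]
eef_rot: [180.0, 0.0, 99.7]
force: [0.5, 0.5, -2.1]
grip_width: 0.0158
```

```bash
python3 - <<'E'
from edge import *
e=np.array([np.cos(np.radians(13.5)),np.sin(np.radians(13.5))])
p=np.array([.5455,.1423])-.045*e;print(p)
plan([*p,.16],103.5)
st=manip.state()
for n in ['scene','wrist']:
    im,d=manip.get_image(n);cv2.imwrite(f'pics/{n}6.png',im);np.save(f'pics/{n}6.npy',d)
    if n=='scene': cv2.imwrite('pics/scene6c.png',cv2.resize(im[100:220,240:380],None,fx=5,fy=5,interpolation=cv2.INTER_CUBIC))
E
```

```text
[0.50174335 0.13179496]
t 11.2 tcp [ 0.5223 -0.1877  0.152 ] [1.7996e+02 3.0000e-02 9.9720e+01] F [ 0.55  0.47 -2.12] w 0.0158
shift mm [318.4  33.7  -8.1] roll -3.78
```

View pics/scene6c.png

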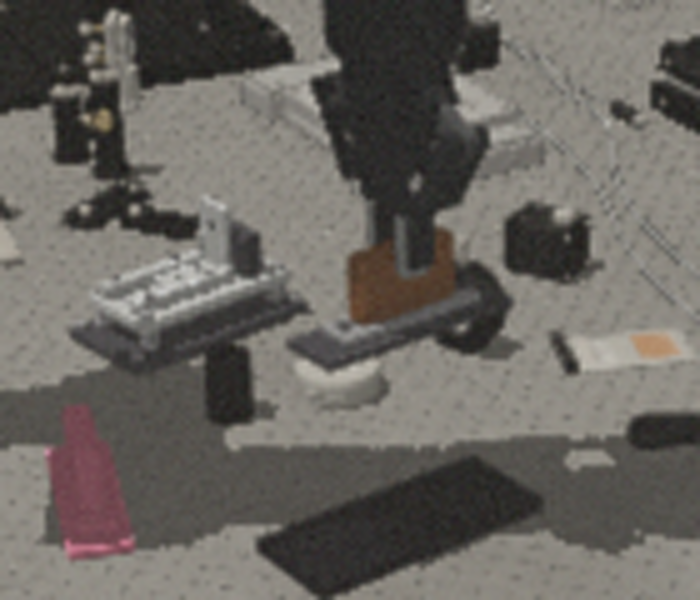

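View pics/wrist6.png

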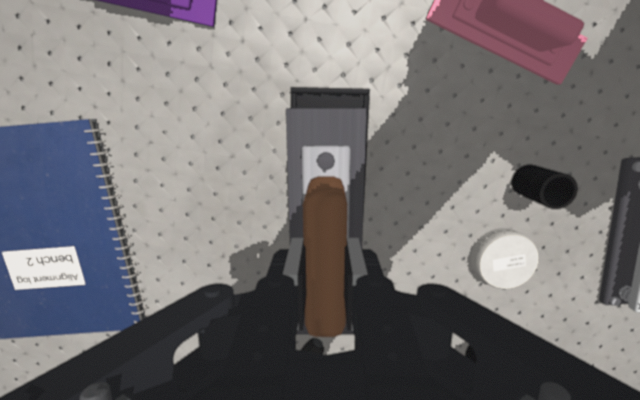

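The file is held by its fin (wrist px (325,255)) and has left the tray. I'll measure its pose in the tool frame from the visible rear of the plate.

```bash
cat > hand.py <<'E'
from h import *
def hand(D):
    m=manip.camera_model('wrist');K=np.array([[m['fx'],0,m['cx']],[0,m['fy'],m['cy']],[0,0,1]])
    T=m['T_tool_cam'];P=pts((K,T[:3,:3],T[:3,3]),D)*1000
    s=(abs(P[...,0])<26)&(P[...,2]>3)&(P[...,2]<18)&(P[...,1]<-20)&(P[...,1]>-80)
    q=P[s];pl=q[q[:,2]>8]
    A=np.c_[pl[:,:2],np.ones(len(pl))];k=np.linalg.lstsq(A,pl[:,2],rcond=None)[0]
    r=pl[:,2]-A@k;g=abs(r)<1.5;k=np.linalg.lstsq(A[g],pl[g,2],rcond=None)[0]
    print('n',g.sum(),'plate top z0',k[2].round(1),'pitch deg',np.degrees(k[1]).round(2),'roll',np.degrees(k[0]).round(2))
    print('y rear',np.percentile(pl[g,1],[0.5,2]).round(1))
    mids=[]
    for y in range(-58,-30,6):
        h=pl[g];h=h[abs(h[:,1]-y)<3];
        if len(h)>5:mids.append((y,h[:,0].min(),h[:,0].max()))
    print(np.round(mids,1))
E
python3 -c "
from hand import *
hand(np.load('pics/wrist6.npy'))"
```

```text
n 4335 plate top z0 11.3 pitch deg 0.01 roll -0.56
y rear [-64.2 -63.7]
[[-58.  -18.9  20.5]
 [-52.  -19.2  20.8]
 [-46.  -19.3  20.4]
 [-40.  -19.   20.6]
 [-34.  -19.2  20.8]]
```

Call:
play_rows(steps=[38,4,-3,0,76,8,-8,0,114,12,-8,0,152,16,-8,0,190,20,-8,0])

```text
t: 11.8
tcp_pos: [0.5078, 0.0045, 0.1574]
eef_rot: [-179.8, -0.1, 99.7]
force: [-0.6, -0.1, -1.5]
grip_width: 0.0154
```

Call:
play_rows(steps=[40,4,0,-1,80,9,0,-2,110,12,0,-3,128,13.5,0,-3.8,128,13.5,0,-3.8])

```text
t: 12.3
tcp_pos: [0.4995, 0.1334, 0.1574]
eef_rot: [-179.7, -0.1, 103.7]
force: [0.4, -0.7, -0.9]
grip_width: 0.0158
```

Call:
play_rows(steps=[0,0,0,0,0,0,0,0])

```text
t: 12.5
tcp_pos: [0.5009, 0.1304, 0.1586]
eef_rot: [-179.9, 0.0, 103.5]
force: [0.3, 0.6, -1.6]
grip_width: 0.0159
```

```bash
python3 - <<'E'
from hand import *
plan([.5018,.1316,.112],103.5)
im,d=manip.get_image('wrist');cv2.imwrite('pics/w7.png',im);hand(d)
im,d=manip.get_image('scene');cv2.imwrite('pics/scene7c.png',cv2.resize(im[100:220,220:360],None,fx=5,fy=5,interpolation=cv2.INTER_CUBIC))
E
```

```text
t 12.5 tcp [0.5009 0.1304 0.1586] [-1.7986e+02  2.0000e-02  1.0347e+02] F [ 0.35  0.65 -1.64] w 0.0159
shift mm [ 0.9  1.2 46.6] roll -0.03
n 4329 plate top z0 11.2 pitch deg -0.11 roll -0.56
y rear [-64.2 -63.7]
[[-58.  -19.1  20.5]
 [-52.  -19.2  20.7]
 [-46.  -19.3  20.4]
 [-40.  -19.1  20.5]
 [-34.  -19.2  20.6]]
```

View pics/scene7c.png

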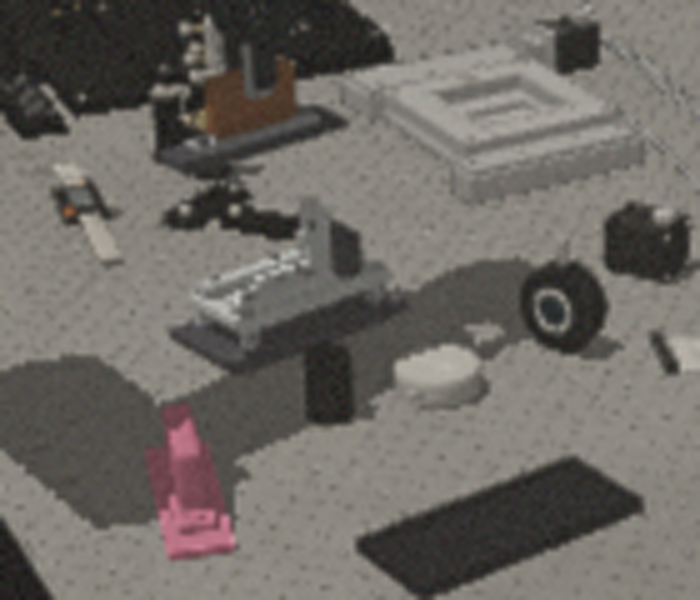

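Call:
play_rows(steps=[0.3,1,20,0,0.3,1,36,0,0.3,1,46,0,0.3,1,46,0,0.3,1,46,0])

```text
t: 13.1
tcp_pos: [0.5028, 0.1316, 0.114]
eef_rot: [180.0, 0.0, 103.5]
force: [1.0, 0.0, -1.1]
grip_width: 0.0155
```

Call:
play_rows(steps=[0,0,4,0,0,0,8,0,0,0,10,0,0,0,11,0,0,0,11,0])

```text
t: 13.6
tcp_pos: [0.5025, 0.132, 0.103]
eef_rot: [-180.0, 0.0, 103.5]
force: [-1.7, -0.4, -0.0]
grip_width: 0.0158
```

Call:
play_rows(steps=[0,0,2,0,0,0,4,0,0,0,5,0,0,0,5,0])

```text
t: 14.0
tcp_pos: [0.5029, 0.1321, 0.0981]
eef_rot: [180.0, 0.0, 103.5]
force: [-1.7, -0.4, 4.1]
grip_width: 0.0157
```

The force agrees with about 5 mm of sink. Stroke 1.

Call:
play_rows(steps=[0,6,0,0,0,14,0,0,0,22,0,0,0,30,0,0,0,38,0,0])

```text
t: 14.5
tcp_pos: [0.5403, 0.141, 0.0978]
eef_rot: [-180.0, 0.0, 103.5]
force: [-3.2, 0.2, 4.1]
grip_width: 0.0162
```

Call:
play_rows(steps=[0,8,0,0,0,16,0,0,0,24,0,0,0,32,0,0,0,40,0,0])

```text
t: 15.0
tcp_pos: [0.5788, 0.1503, 0.0977]
eef_rot: [-180.0, 0.0, 103.5]
force: [-2.5, -1.0, 4.3]
grip_width: 0.016
```

Call:
play_rows(steps=[0,5,0,0,0,9,0,0])

```text
t: 15.2
tcp_pos: [0.5874, 0.1524, 0.0977]
eef_rot: [-180.0, 0.0, 103.5]
force: [-2.4, -1.3, 4.4]
grip_width: 0.0158
```

Stroke 1 ended at +43 mm. Lifting and returning clear.

Call:
play_rows(steps=[0,1,-5,0,0,1,-14,0,0,1,-24,0,0,-15,-28,0,0,-40,-28,0])

```text
t: 15.7
tcp_pos: [0.5506, 0.1434, 0.1278]
eef_rot: [179.7, 0.0, 103.5]
force: [0.4, -0.5, -1.8]
grip_width: 0.0158
```

Call:
play_rows(steps=[0,-25,0,0,0,-42,0,0,0,-47,0,0,0,-47,0,0,0,-47,0,0])

```text
t: 16.2
tcp_pos: [0.504, 0.1323, 0.1265]
eef_rot: [179.8, 0.0, 103.5]
force: [0.7, -0.2, -1.5]
grip_width: 0.0159
```

```bash
python3 - <<'E'
from hand import *
plan([.5025,.1318,.098],103.5)
im,d=manip.get_image('wrist');cv2.imwrite('pics/w8.png',im);hand(d)
im,d=manip.get_image('scene');cv2.imwrite('pics/scene8c.png',cv2.resize(im[100:220,220:360],None,fx=5,fy=5,interpolation=cv2.INTER_CUBIC))
E
```

```text
t 16.2 tcp [0.504  0.1323 0.1265] [1.7984e+02 1.0000e-02 1.0352e+02] F [ 0.74 -0.19 -1.54] w 0.0159
shift mm [-0.1 -1.7 28.5] roll 0.02
n 4339 plate top z0 11.2 pitch deg -0.07 roll -0.64
y rear [-64.2 -63.7]
[[-58.  -19.   20.5]
 [-52.  -19.3  20.5]
 [-46.  -19.4  20.3]
 [-40.  -19.1  20.5]
 [-34.  -19.2  20.7]]
```

View pics/scene8c.png

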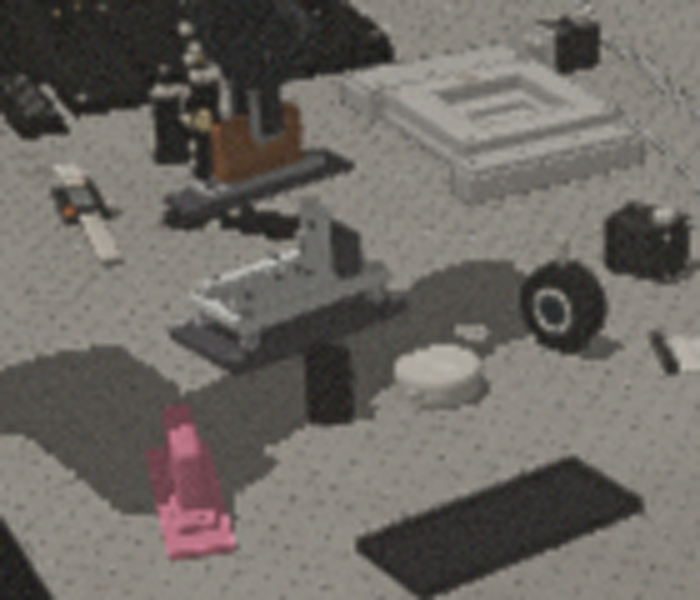

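The file is still flat in the grip, and the blank leg is still against the stop (crop (315,245)). Stroke 2.

Call:
play_rows(steps=[0,-2,8,0,0,-2,18,0,0,-2,23,0,0,-2,26,0,0,-2,28.5,0])

```text
t: 16.8
tcp_pos: [0.5005, 0.1315, 0.0973]
eef_rot: [-180.0, 0.0, 103.5]
force: [-1.9, -0.6, 4.8]
grip_width: 0.0156
```

Call:
play_rows(steps=[0,0,0,0,0,0,0,0])

```text
t: 17.0
tcp_pos: [0.5009, 0.1316, 0.0978]
eef_rot: [180.0, 0.0, 103.5]
force: [-2.9, -1.5, 5.1]
grip_width: 0.0158
```

Call:
play_rows(steps=[0,6,0,0,0,14,0,0,0,22,0,0,0,30,0,0,0,38,0,0])

```text
t: 17.5
tcp_pos: [0.5384, 0.1406, 0.0973]
eef_rot: [-180.0, 0.0, 103.5]
force: [-2.4, -1.6, 4.4]
grip_width: 0.0157
```

Call:
play_rows(steps=[0,8,0,0,0,16,0,0,0,24,0,0,0,32,0,0,0,40,0,0])

```text
t: 18.0
tcp_pos: [0.5768, 0.1498, 0.0971]
eef_rot: [-180.0, 0.0, 103.5]
force: [-1.8, -0.9, 4.9]
grip_width: 0.0159
```

Call:
play_rows(steps=[0,6,0,0,0,11,0,0])

```text
t: 18.2
tcp_pos: [0.5875, 0.1524, 0.0972]
eef_rot: [-180.0, 0.0, 103.5]
force: [-1.9, -0.8, 4.3]
grip_width: 0.016
```

Call:
play_rows(steps=[0,1,-5,0,0,1,-14,0,0,1,-24,0,0,-15,-28,0,0,-40,-28,0])

```text
t: 18.7
tcp_pos: [0.5505, 0.1434, 0.1272]
eef_rot: [179.7, 0.0, 103.5]
force: [-0.1, -0.6, -2.2]
grip_width: 0.0159
```

Call:
play_rows(steps=[0,-25,0,0,0,-42,0,0,0,-48,0,0,0,-48,0,0,0,-48,0,0])

```text
t: 19.2
tcp_pos: [0.503, 0.132, 0.126]
eef_rot: [179.8, 0.0, 103.5]
force: [-0.4, -0.2, -1.2]
grip_width: 0.0158
```

```bash
python3 - <<'E'
from hand import *
plan([.5025,.1318,.098],103.5)
im,d=manip.get_image('wrist');cv2.imwrite('pics/w9.png',im);hand(d)
im,d=manip.get_image('scene');cv2.imwrite('pics/scene9c.png',cv2.resize(im[100:220,220:360],None,fx=5,fy=5,interpolation=cv2.INTER_CUBIC))
E
```

```text
t 19.2 tcp [0.503 0.132 0.126] [1.7984e+02 1.0000e-02 1.0352e+02] F [-0.38 -0.23 -1.23] w 0.0158
shift mm [-0.1 -0.6 28. ] roll 0.02
n 4336 plate top z0 11.2 pitch deg -0.04 roll -0.6
y rear [-64.2 -63.7]
[[-58.  -19.1  20.5]
 [-52.  -19.2  20.6]
 [-46.  -19.3  20.3]
 [-40.  -19.1  20.5]
 [-34.  -19.3  20.6]]
```

View pics/scene9c.png

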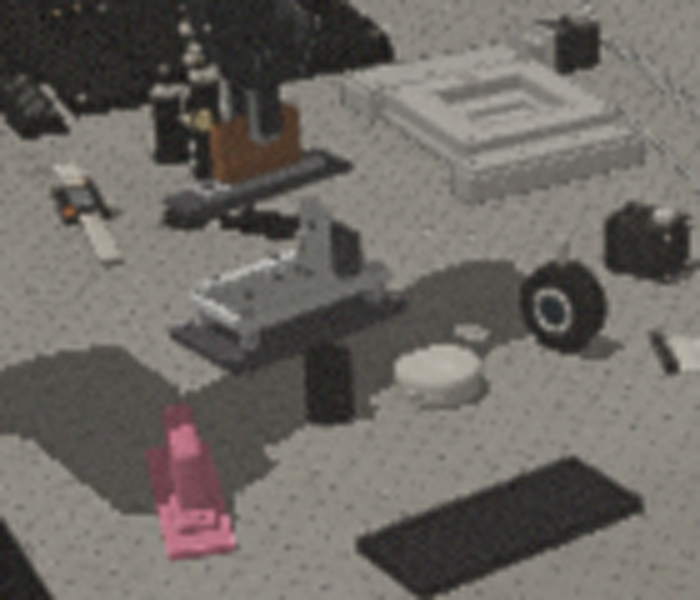

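The blank is still home and the file's pose is unchanged. Stroke 3.

Call:
play_rows(steps=[0,-1,8,0,0,-1,18,0,0,-1,23,0,0,-1,26,0,0,-1,27.5,0])

```text
t: 19.8
tcp_pos: [0.5003, 0.1314, 0.0976]
eef_rot: [-179.9, 0.0, 103.5]
force: [-2.3, 0.3, 4.5]
grip_width: 0.0155
```

Call:
play_rows(steps=[0,0,0,0,0,0,0,0])

```text
t: 20.0
tcp_pos: [0.5008, 0.1315, 0.0983]
eef_rot: [180.0, 0.0, 103.5]
force: [-1.4, 0.3, 4.4]
grip_width: 0.0162
```

Call:
play_rows(steps=[0,6,0,0,0,14,0,0,0,22,0,0,0,30,0,0,0,38,0,0])

```text
t: 20.5
tcp_pos: [0.5384, 0.1406, 0.0978]
eef_rot: [-180.0, 0.0, 103.5]
force: [-2.4, -0.0, 4.7]
grip_width: 0.016
```

Call:
play_rows(steps=[0,8,0,0,0,16,0,0,0,24,0,0,0,32,0,0,0,40,0,0])

```text
t: 21.0
tcp_pos: [0.5769, 0.1498, 0.0977]
eef_rot: [-180.0, -0.0, 103.5]
force: [-1.0, -1.5, 3.8]
grip_width: 0.0159
```

Call:
play_rows(steps=[0,6,0,0,0,11,0,0])

```text
t: 21.2
tcp_pos: [0.5875, 0.1524, 0.0977]
eef_rot: [-180.0, 0.0, 103.5]
force: [-1.9, -0.2, 2.7]
grip_width: 0.0155
```

Call:
play_rows(steps=[0,1,-5,0,0,1,-14,0,0,1,-30,0,0,1,-50,0,0,1,-60,0])

```text
t: 21.7
tcp_pos: [0.5897, 0.1529, 0.1607]
eef_rot: [179.7, 0.0, 103.5]
force: [0.5, 0.4, -1.6]
grip_width: 0.0157
```

```bash
python3 - <<'E'
from hand import *
a=np.radians(8.5)
# file middle in tool: (+0.5 x?, 0 y); at pick: grip at TCP
plan([.5215,-.185,.16],98.5)
im,d=manip.get_image('wrist');cv2.imwrite('pics/w10.png',im);hand(d)
E
```

```text
t 21.7 tcp [0.5897 0.1529 0.1607] [179.72   0.   103.52] F [ 0.48  0.44 -1.65] w 0.0157
shift mm [-312.6 -145.3    0. ] roll 5.02
n 4333 plate top z0 11.3 pitch deg -0.05 roll -0.55
y rear [-64.2 -63.7]
[[-58.  -19.1  20.5]
 [-52.  -19.2  20.7]
 [-46.  -19.4  20.3]
 [-40.  -19.1  20.5]
 [-34.  -19.2  20.7]]
```

View pics/w10.png

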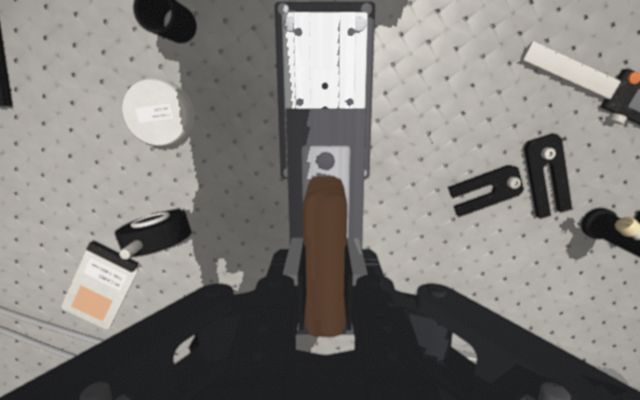

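The wrist view shows the file held level over the stand. Now I'll carry it back to the tray.

Call:
play_rows(steps=[-38,-20,0,0,-78,-40,0,0,-118,-60,0,0,-158,-78,0,0,-198,-95,0,0])

```text
t: 22.25
tcp_pos: [0.5412, -0.0636, 0.1578]
eef_rot: [180.0, 0.0, 103.5]
force: [0.4, -0.8, -1.2]
grip_width: 0.0155
```

Call:
play_rows(steps=[-38,-18,0,1.5,-75,-36,0,3,-100,-46,0,4,-114,-51,0,5,-114,-51,0,5])

```text
t: 22.75
tcp_pos: [0.519, -0.1864, 0.1579]
eef_rot: [180.0, 0.0, 98.4]
force: [-0.2, 0.6, -2.7]
grip_width: 0.0157
```

Call:
play_rows(steps=[0,0,0,0,0,0,0,0])

```text
t: 22.95
tcp_pos: [0.5192, -0.1834, 0.1576]
eef_rot: [-180.0, -0.1, 98.6]
force: [-0.1, -0.6, -1.8]
grip_width: 0.0157
```

```bash
python3 - <<'E'
from hand import *
plan([.5202,-.185,.06],98.5)
st=manip.state()
im,d=manip.get_image('wrist');cv2.imwrite('pics/w11.png',im);hand(d)
E
```

```text
t 22.95 tcp [ 0.5192 -0.1834  0.1576] [-1.7999e+02 -5.0000e-02  9.8610e+01] F [-0.07 -0.59 -1.76] w 0.0157
shift mm [-1.8  0.7 97.6] roll 0.11
n 4347 plate top z0 11.3 pitch deg -0.02 roll -0.64
y rear [-64.2 -63.7]
[[-58.  -19.   20.6]
 [-52.  -19.2  20.8]
 [-46.  -19.2  20.4]
 [-40.  -19.   20.6]
 [-34.  -19.2  20.8]]
```

View pics/w11.png

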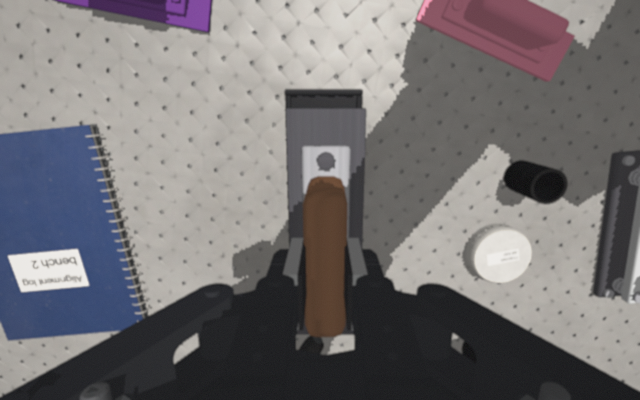

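The file is above and in line with the tray (tray rear edge at px (324,95)). Descending.

Call:
play_rows(steps=[-1.8,0.7,25,0,-1.8,0.7,55,0,-1.8,0.7,85,0,-1.8,0.7,103,0,-1.8,0.7,115,0])

```text
t: 23.5
tcp_pos: [0.5191, -0.1848, 0.0409]
eef_rot: [-179.9, -0.1, 98.6]
force: [-0.5, 0.5, -1.1]
grip_width: 0.0159
```

Call:
play_rows(steps=[0,0,0,0,0,0,0,0])

```text
t: 23.7
tcp_pos: [0.5208, -0.1864, 0.0433]
eef_rot: [180.0, 0.0, 98.6]
force: [0.7, -0.5, -0.5]
grip_width: 0.0156
```

```bash
python3 - <<'E'
from hand import *
plan([.5202,-.185,.0223],98.5)
E
```

```text
t 23.7 tcp [ 0.5208 -0.1864  0.0433] [1.7995e+02 3.0000e-02 9.8570e+01] F [ 0.73 -0.5  -0.47] w 0.0156
shift mm [ 1.4 -0.4 21. ] roll 0.07
```

Call:
play_rows(steps=[1,0,8,0,1,0,14,0,1,0,18,0,1,0,20.5,0,1,0,20.5,0])

```text
t: 24.2
tcp_pos: [0.52, -0.1857, 0.0224]
eef_rot: [180.0, 0.0, 98.5]
force: [-0.3, 0.3, -2.1]
grip_width: 0.0159
```

Call:
play_rows(steps=[0,0,0.5,0,0,0,0.5,0])

```text
t: 24.4
tcp_pos: [0.5201, -0.1858, 0.0223]
eef_rot: [180.0, 0.0, 98.5]
force: [-1.6, 0.9, 2.8]
grip_width: 0.0157
```

Contact on the tray floor, with the force now upward. Releasing.

Call:
play_rows(steps=[0,0,0,0,0,0,0,0,0,0,0,0,0,0,0,0,0,0,0,0], fingers=0)

```text
t: 24.9
tcp_pos: [0.5199, -0.1856, 0.0217]
eef_rot: [180.0, -0.0, 98.5]
force: [-0.1, 0.1, -0.2]
grip_width: 0.0852
```

Call:
play_rows(steps=[0,0,0,0,0,0,-15,0,0,0,-50,0,0,0,-90,0,0,0,-130,0])

```text
t: 25.4
tcp_pos: [0.5197, -0.1855, 0.1539]
eef_rot: [180.0, 0.0, 98.5]
force: [0.8, 0.1, 0.8]
grip_width: 0.0856
```

Call:
play_rows(steps=[0,-5,-40,0,0,-11,-80,0,0,-11,-98,0,0,-11,-98,0,0,-11,-98,0])

```text
t: 25.9
tcp_pos: [0.5088, -0.1871, 0.2502]
eef_rot: [180.0, 0.0, 98.5]
force: [-0.0, 0.4, -0.0]
grip_width: 0.0856
```

```bash
python3 - <<'E'
from edge import *
st,im,d,P=look('w12',0)
b=((.42,.62),(-.28,-.10))
rep(P,'fintop',.050,.065,*b);rep(P,'all',.007,.07,*b)
b=((.44,.62),(.06,.21))
rep(P,'edge',.080,.092,*b)
im,d=manip.get_image('scene');cv2.imwrite('pics/scene12c.png',cv2.resize(im[100:220,220:360],None,fx=5,fy=5,interpolation=cv2.INTER_CUBIC))
im,d=manip.get_image('top');cv2.imwrite('pics/top12.png',im)
E
```

```text
t 25.9 tcp [ 0.5088 -0.1871  0.2502] [1.7996e+02 3.0000e-02 9.8520e+01] F [-0.04  0.36 -0.01] w 0.0856
shift mm [3.202e+02 8.570e+01 1.000e-01] roll -4.88
fintop 1000 c [ 520.6 -184.7] size [65.6 17.6] ang 8.2 z 0.0572 uv 317 333 149 209
all 5161 c [ 520.9 -184.2] size [159.7  68.1] ang 8.6 z 0.011 uv 296 355 103 234
edge 184 c [545.8 139.5] size [ 6.9 25. ] ang 13.9 z 0.0851 uv 614 639 250 258
```

View pics/w12.png

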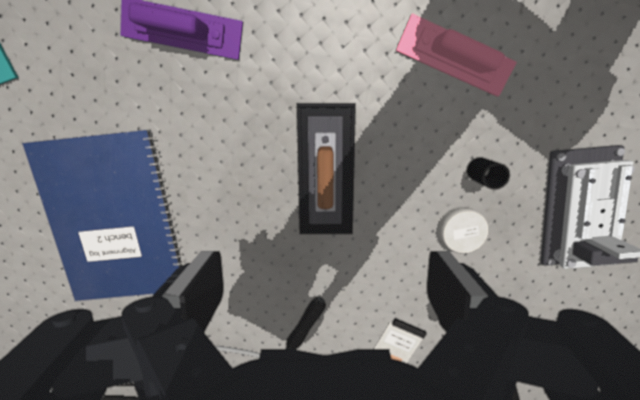

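View pics/scene12c.png

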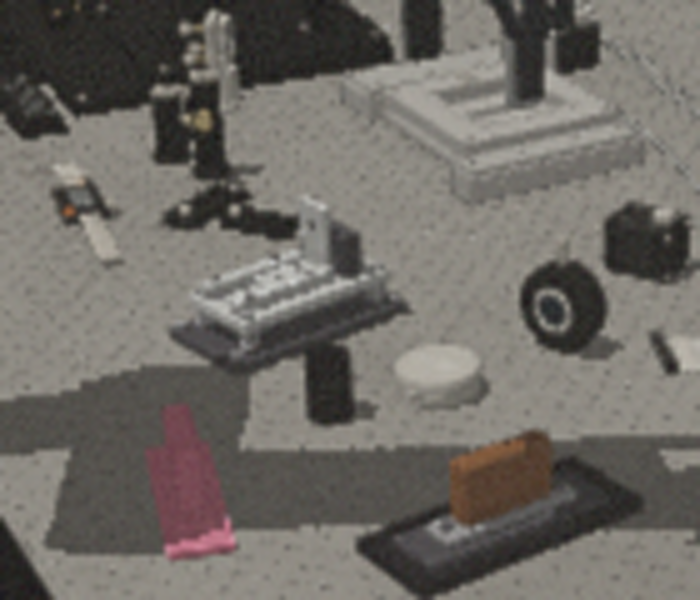

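The file lies flat and centred in the tray (wrist px (325,180)). The blank is against the stop (scene crop (320,240)) and the bystanders are where they were. Handing in.

```bash
python3 -c "
from cell import manip
print(manip.close_job())"
```

```text
the job is handed in; nothing more can be done
None
```

The job is done and was handed in at about 26 s on the robot's clock, well under the 72 s limit.

- **Blank:** I pushed it about 19 mm home with the shut fingers until the force rose to about 6 N with no more travel. After the last stroke its edge still measured x = 0.546, against 0.5455 right after the push. In that last view the edge was partly cut off by the picture border, so the y value was unreliable. The scene picture showed the leg against the stop.
- **Strokes:** I drew three forward strokes, each from −44 mm or further back to +43 mm of the edge. Each return was lifted about 28 mm clear; after the third stroke I lifted the file away.
    - **Pressure:** Tool height put the table sink at about 5 to 6 mm on every stroke, well short of bottoming. The force readings agreed within their 1 N or so of noise; at the end of stroke 3 they read lower, about 4.4 N.
    - **File in the grip:** Its position did not change between strokes. Pitch stayed within about 0.1°. Sideways tilt read a constant −0.6°, which I took as camera calibration.
- **File and bench:** The file lies flat in the tray within about 1 mm of centre and half a degree of the tray's direction. The gripper is open and clear of it. The power head, lens tube and lens case look unmoved in the final pictures; I judged that by eye, not by measurement.

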